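# Set a quebracho handle up between centres on the quincho's bench lathe

## Robot

A 6-joint arm with a two-finger parallel gripper is mounted at the origin on the work surface. World frame = base frame: x ahead of the robot, y to its left, z up, the work surface at z = 0. Lengths are in m, angles in rad, forces in N, time in s.
With the tool pointing down it reaches from about 0.35 to 0.975 m from the base axis. Payload 4.9 kg.
Tool frame: the origin (TCP) lies at the very end of the fingers, on their centre line; the grasp point (between the pads) lies 19 mm behind it; z points along the fingers, y is the line along which they close (so a half turn about z gives the same grasp; the last joint's range is limited). The gripper opens to 85 mm and grips with 20 to 120 N. Pads are 22 mm wide; open, the fingers measure 114 mm over their backs; the gripper's body (76 mm by 85 mm) begins 54 mm behind the grasp point. The pads swing forward as they close: fully open they stand 13 mm farther back than shut.
Start: joints at [1.084, 0.053, 1.613, -0, 1.476, -0.119], TCP at [0.225, 0.583, 0.231] pointing down, gripper open.
Joint ranges: [-3.01, 3.01], [-1.01, 2.22], [0.06, 2.58], [-1.02, 4.17], [0.09, 2.62], [-3.14, 3.14]. Speed limits (rad/s): [2.57, 2.57, 3.14, 3.14, 3.14, 3.14].

## Interface

Orientations are given as a unit quaternion [w, x, y, z].
In Python, from plant import monitor, vision, manip gives the robot as it stands. The module is installed in compiled form; this text tells all that it offers.
- The arm moves only by the tool arm_command, never from a script. Its argument "rows" is a list of rows, each a list of 3 entries, a list of its own where there are three numbers: the finger opening in mm, from 0 to 85.4, then the shift along the world's x, y, z in units of 30 cm (1.0 is 30 cm), then the turn, a rotation vector about the world's x, y, z in units of pi/2 rad (1.0 is pi/2 rad). In form: [[claw, [x, y, z], [wx, wy, wz]], ...]. A call has 1 to 12 rows; each row is the pose to reach, as a shift and turn from the pose commanded when the call began; what a row does not reach only later rows make up. A row lasts 1/12 s, in which the tool goes at most 41.7 mm and 7.16 degrees, less where a joint would pass 70% of its speed; a pose out of reach is approached as far as the arm can. A call with a number of a shift or a turn outside -1 to 1 is refused whole. A call with a gripper value outside its range is refused whole. The fingers move at their own pace and stop on an object; the grip force is fixed at half the most. Time passes only in rows, so rows that repeat a pose let the fingers close. It gives the time, the measured TCP pose, the force, the opening and the grip force at its end, in the units of the state.
- monitor.state(): the state, without advancing time (a new reading comes with each control period).
- vision.grab_frame(name): name is "side" or "top"; returns a dict with "color" (480x640x3 uint8, red, green, blue), "z_map" (480x640 float32, m along the optical axis (not along the pixel's ray), 0 where there is no reading), "mtx" (3x3 intrinsics, pixels), "R" (3x3) and "t" (3): a world point X has camera coordinates R X + t. Camera axes: x right, y down, z forward; pixel columns grow to the right and rows downward; lengths in m; the calibration is good to about 2 mm. A picture is of the moment at which its call begins.
- manip.job_done(): hands the job in; it is judged then, once.
The state is a dict: "time": time; "joint_pos": joint angles; "joint_vel": joint speeds; "joint_efforts": joint torques, N m; "tool_pos": TCP position; "tool_rot": TCP orientation; "contact_force": force on the tool from outside, world axes, zero at the start; "ft_torque": the same for the moment, N m; "gripper_width": opening from 0.0 (shut) to 1.0 (fully open); "grasp_force": force on a finger pad.
Only numpy, scipy, OpenCV 4.12 (cv2) and the standard library are available. Lean on these libraries where they do the work, as an engineer would, in place of code of your own. Each camera call takes 0.05 s, during which the arm holds its last target. There are 200 camera calls.

## Task

Set the round quebracho handle up in the small lathe for turning: draw the tailstock back to make room, lay the handle with its plain end in the headstock's cup centre and on the two wheels of the red steady rest, brass ferrule end towards the tailstock, and let go. Then slide the tailstock up until its point is fully home in the hole in the ferrule end and the handle sits at the bottom of the cup, and swing the red-balled lock lever over towards the headstock as far as it goes. Leave the other things on the bench where they are.

Things in the scene. Friction and masses are not known exactly. Their poses are not given: they have to be found in the camera images.
- handle: the work: a round dark red wooden rod, 18 mm thick and 200 mm long, 65 g, lying on the table at the start. Origin at its middle, on its axis; its y axis runs along the rod from the brass ferrule end to the plain end
- handle_ferrule (a point): centre of the ferrule end face of the handle (y = -100 mm in its frame). The last 14 mm there carry a thin brass ferrule; a centre hole 9 mm wide and 10 mm deep is drilled in this end face
- handle_plain (a point): centre of the plain wooden end face of the handle (y = +100 mm in its frame)
- lathe: green and grey bench-top lathe, fixed, 530 mm long, bed 84 mm wide, its top 45 mm above the table. Origin on the table under the steady rest; z up, y along the bed from tailstock to headstock, x away from the robot. Line of centres: along y, 110 mm above the origin. Headstock from y = 150 mm on (top 153 mm up). Low banjo at y = 45 to 79 mm, top 70 mm up, sticking out 81 mm towards the robot
- steady_mid (a point): point on the line of centres in the middle of the red steady rest (lathe y = 0). Two white wheels below it (18 mm across, 12 mm wide) make a V, open at the top; a handle lying in it is on the line of centres within 1 mm, its ends sagging up to 2 mm. Posts at x = +-41 mm reach 107 mm above the table. Free room for fingers between steady and cup: y = 25 to 100 mm, higher than 75 mm above the table
- cup_floor (a point): centre of the flat bottom of the cup drive centre (lathe frame x 0, y 131, z 110 mm), where the plain end comes to rest
- cup_mouth (a point): centre of the mouth of the steel cup (lathe frame 0, 112, 110 mm); it opens towards the tailstock, is 19 mm deep, its bore 21 mm wide, widened at the mouth to 28 mm; outside 40 mm across
- tailstock (a joint): how far the tailstock has been slid towards the headstock along the bed, 0 (fully back, tail_tip at y = -130 mm in the lathe frame) to 0.11 m; about 0.068 when the handle is held home. It stays where it is left (slides against about 5 N of friction when the lever is not locked)
- tail_tip (a point): tip of the tailstock's steel 60 degree point, on the line of centres. The point is 1.6 mm across at its tip and 16 mm across 12.5 mm behind it; it goes about 7 mm into the handle's hole
- tail_grip (a point): middle of the tailstock's green barrel: a horizontal cylinder 38 mm across and 75 mm long lying along the bed on the line of centres, 110 mm above the table, to be gripped from above across the bed; 70 mm behind tail_tip. A small black knob on top, 36 mm farther back, rises to 143 mm above the table
- lock_lever (a joint): angle of the tailstock's cam lock lever, rad: 0 leaning 50 degrees back (away from the headstock), 1.48 at its stop, leaning 35 degrees towards the headstock. Counts as locked above 1.25. Needs 1 N at the ball at first, 3 N at the end; stays where it is left; when over, its cam clamps the tailstock to the bed, so leave it back while sliding
- lever_ball (a point): centre of the red ball (21 mm across) at the end of the lock lever, on the robot's side of the tailstock. The lever turns about a pivot line parallel to the lathe's x axis, 78 mm from the ball centre; the pivot lies 60 mm to the robot's side of the line of centres, 95 mm behind tail_tip, 67 mm above the table
- provoleta_dish: black cast iron dish, 132 mm across and 30 mm high with two lugs, on the board. Leave alone
- tongs: stainless tongs, 250 mm long, on the board. Leave alone
- green_bottle: empty green glass bottle, 72 mm across, 245 mm high, standing on the board. Leave alone
- salt_shaker: round aluminium salt shaker, 44 mm across, 117 mm high over its open lid, on the board. Leave alone
- square_blank: rough square wooden blank, 26 x 26 x 220 mm, on the table near the handle. Leave alone
- gouge: turning gouge, 390 mm long, wooden handle, on the table to the right. Leave alone
- tool_rest: the lathe's T-shaped tool rest, 150 mm wide, lying behind the lathe. Leave alone
Mind the look-alikes: they are no part of the job. Leave any blue or turquoise look-alike of the handle alone.

How it is judged:
By the outcome, as a careful person would: the job done as asked, in the order asked, and still so for the second after the job is handed in, with the robot touching nothing.
It also fails if it takes over 64 s, if anything falls off the work surface, if the arm or the gripper's body presses on something with over 40 N, if the wrist force passes 120 N, or if a joint passes its speed limit or range.

## Working session

There is one attempt and no reset: what is moved stays moved. The work goes in short steps, Python scripts to look and compute and a tool call to move; the robot and the scene stay as the last step left them, time stands still between calls to the robot, and variables do not carry over. Pictures are saved under pics/ and viewed, at most 10 in all, crops included, and the job is handed in when it is done.

Besides the shell and the picture viewer there is one more tool, called as a command line: name --argument value ..., lists and objects as JSON in quotes. arm_command: Moves the arm, as the interface text tells. Shifts and turns lie within -1 to 1; 1 stands for 30 cm of shift or pi/2 rad of turn. Its arguments: {"type":"object","properties":{"rows":{"type":"array"}},"required":["rows"]}

```bash
mkdir -p pics
cat > h.py <<'E'
import numpy as np, cv2
from plant import monitor, vision, manip
def grab(n):
    f=vision.grab_frame(n); np.savez(f'{n}.npz',**f); return f
def cloud(f):
    z=f['z_map']; v,u=np.mgrid[:480,:640]
    K=f['mtx']; c=np.stack([(u-K[0,2])/K[0,0]*z,(v-K[1,2])/K[1,1]*z,z],-1)
    return (c-f['t'])@f['R']
def ray(f,u,v,h):
    K=f['mtx']; d=f['R'].T@np.array([(u-K[0,2])/K[0,0],(v-K[1,2])/K[1,1],1]); o=-f['R'].T@f['t']
    return o+d*(h-o[2])/d[2]
def proj(f,X):
    p=f['mtx']@(f['R']@np.array(X)+f['t']); return p[:2]/p[2]
def save(f,name,box=None,s=1):
    im=cv2.cvtColor(f['color'],cv2.COLOR_RGB2BGR)
    if box: im=im[box[1]:box[3],box[0]:box[2]]
    cv2.imwrite('pics/'+name,cv2.resize(im,None,fx=s,fy=s,interpolation=cv2.INTER_CUBIC))
E
python3 - <<'E'
from h import *
for n in('top','side'):
    f=grab(n); save(f,n+'0.png'); print(n,-f['R'].T@f['t'],f['R'].round(3).tolist(),f['mtx'].tolist())
print(monitor.state())
E
```

```text
top [ 0.25250952 -0.05559996  1.41640446] [[0.026, -1.0, 0.012], [-0.986, -0.027, -0.167], [0.167, -0.007, -0.986]] [[502.0568234132743, 0.0, 314.6184788997935], [0.0, 502.0568234132743, 238.41278790250848], [0.0, 0.0, 1.0]]
side [ 0.10500002 -0.93208891  0.89648392] [[0.918, -0.396, -0.002], [-0.251, -0.577, -0.778], [0.307, 0.714, -0.629]] [[460.4656791384841, 0.0, 321.90470680752173], [0.0, 460.4656791384841, 244.49136364278434], [0.0, 0.0, 1.0]]
{'time': 0.1, 'joint_pos': array([ 1.08400846e+00,  5.33033120e-02,  1.61415196e+00,  7.96102805e-07,
        1.47601487e+00, -1.18990438e-01]), 'joint_vel': array([-1.63222249e-04, -1.53232338e-03, -1.17749177e-03,  4.94665572e-06,
        2.86856752e-03,  2.07443268e-03]), 'joint_efforts': array([ 4.33421146e-04, -3.94904995e+01, -3.71362782e+01, -1.48501226e-04,
        3.90341738e-03, -1.83530801e-05]), 'tool_pos': array([0.22445302, 0.58269993, 0.23018106]), 'tool_rot': array([-2.80385847e-04,  1.82863884e-01,  9.83137792e-01, -8.95892833e-04]), 'contact_force': array([-0.19682021, -1.10178895,  1.05805325]), 'ft_torque': array([ 0.0181663 , -0.03615214, -0.0062675 ]), 'grasp_force': 0.0, 'gripper_width': 1.001085783711917}
```

View pics/top0.png

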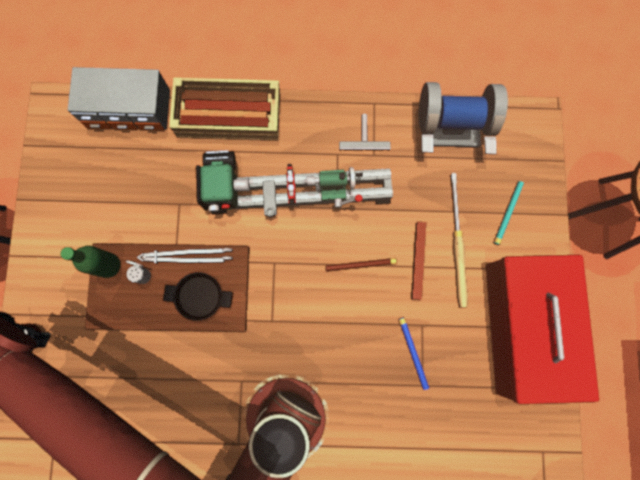

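View pics/side0.png

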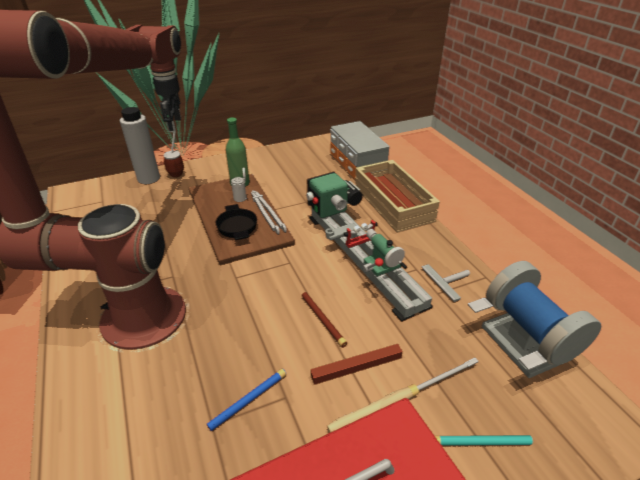

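The top view shows the handle at (327,268)–(395,261), with brass at its right end. Candidates for the handle:
- dark-red round rod (361,265)
- square blank (419,260)
- blue rod (415,353)
- turquoise rod (510,212)
- rods in the crate (225,105)

By the description, it is the rod at (361,265). The lathe runs from the headstock (215,185) to the tailstock (335,180), with the steady at (291,183).

Run:
```python
from h import *
f=dict(np.load('top.npz')); P=cloud(f); hsv=cv2.cvtColor(f['color'],cv2.COLOR_RGB2HSV)
save(f,'crop1.png',(190,140,430,290),3.3)
H,S,V=[hsv[...,i].astype(int) for i in range(3)]
print('handle px',hsv[266,345],hsv[261,394],'table',hsv[275,345])
def sub(m,b):
    o=np.zeros_like(m); o[b[1]:b[3],b[0]:b[2]]=m[b[1]:b[3],b[0]:b[2]]; return o
z=P[...,2]
for n in('top','side'):
    g=dict(np.load(n+'.npz')); Q=cloud(g)
    m=(Q[...,2]>.008)&(Q[...,2]<.03)
    b=(318,252,402,278) if n=='top' else (298,285,350,348)
    m=sub(m,b); q=Q[m]; c=q[:,:2].mean(0)
    r=cv2.minAreaRect(q[:,:2].astype(np.float32)*1000); print(n,'handle',len(q),r,q[:,2].max())
    # brass
    h=cv2.cvtColor(g['color'],cv2.COLOR_RGB2HSV)
    mm=m&(h[...,0]>17)&(h[...,0]<35)&(h[...,2]>120); print('brass',Q[mm].mean(0),mm.sum())
    # bed
    lb=(190,145,400,220) if n=='top' else (300,165,435,325)
    bm=sub((abs(Q[...,2]-.045)<.006)&(h[...,1]<60),lb); q=Q[bm]
    print(n,'bed',len(q),np.median(q[:,2]),cv2.minAreaRect(q[:,:2].astype(np.float32)*1000),np.percentile(q[:,:2],[1,99],axis=0))
    # red
    rm=sub(((h[...,0]<6)|(h[...,0]>172))&(h[...,1]>150)&(h[...,2]>90)&(Q[...,2]>.04),lb)
    k,l,st,ce=cv2.connectedComponentsWithStats(rm.astype(np.uint8))
    for i in range(1,k):
        if st[i,4]>5: print('red',st[i],ce[i].round(1),np.median(Q[l==i],0).round(4),Q[l==i].max(0).round(4),Q[l==i].min(0).round(4))
    gm=sub((h[...,0]>45)&(h[...,0]<85)&(h[...,1]>70)&(Q[...,2]>.06),lb)
    k,l,st,ce=cv2.connectedComponentsWithStats(gm.astype(np.uint8))
    for i in range(1,k):
        if st[i,4]>20: print('green',st[i],ce[i].round(1),np.median(Q[l==i],0).round(4),Q[l==i].max(0).round(4),Q[l==i].min(0).round(4))
```

```text
handle px [  6 163 153] [ 28 126 223] table [ 13 144 207]
top handle 435 ((422.69281005859375, -197.5167694091797), (49.22793960571289, 199.4412841796875), 8.804296493530273) 0.024927633533875733
brass [ 0.43326456 -0.28746199  0.01636103] 33
top bed 1836 0.0438181086830995 ((632.9003295898438, -60.61952209472656), (85.05560302734375, 438.63580322265625), 5.123284339904785) [[ 0.57587322 -0.27508275]
 [ 0.68757249  0.14935677]]
red [287 166   5   3  13] [289.  167.2] [0.6694 0.0096 0.1038] [0.6759 0.015  0.1117] [0.665  0.0039 0.0949]
red [292 182   3   4   6] [293.3 183.3] [ 0.6392 -0.0022  0.055 ] [0.6413 0.0022 0.0589] [ 0.6341 -0.0037  0.0533]
red [289 190   6  13  28] [292.4 196.9] [ 0.586  -0.0041  0.0945] [0.618  0.0068 0.1093] [ 0.582  -0.0062  0.0532]
red [355 195   7   7  36] [358.1 198.2] [ 0.5811 -0.1761  0.1324] [ 0.5912 -0.1684  0.1385] [ 0.5742 -0.1847  0.1215]
red [221 204   9   5  36] [225.2 205.8] [0.556  0.175  0.1123] [0.5603 0.1886 0.1193] [0.5504 0.1649 0.0988]
green [ 200  162   34   40 1153] [216.1 181.9] [0.6086 0.196  0.1507] [0.6782 0.2419 1.4164] [ 0.2525 
[... 854 characters left out ...]
2]
red [347 229  22  18 163] [356.4 239.7] [ 0.6141 -0.0049  0.0586] [0.6519 0.016  0.1082] [ 0.5823 -0.0126  0.0443]
red [375 258   8   8  52] [378.6 261.5] [ 0.5814 -0.1829  0.1324] [ 0.623  -0.1253  0.8965] [ 0.105  -0.9321  0.0722]
green [309 173  40  43 906] [328.2 190.9] [0.5958 0.1586 0.1439] [0.6794 0.236  0.8965] [ 0.105  -0.9321  0.0602]
green [314 205   5   8  30] [315.9 208.1] [0.5577 0.169  0.0803] [0.5614 0.1809 0.0981] [0.5547 0.1588 0.0639]
green [365 235  27  28 332] [378.4 247.9] [ 0.622  -0.1082  0.1182] [ 0.6429 -0.0786  0.8965] [ 0.105  -0.9321  0.0602]
green [374 264  16   9  67] [380.4 268.3] [ 0.6126 -0.1426  0.0628] [ 0.6392 -0.1273  0.8965] [ 0.105  -0.9321  0.0601]
```

View pics/crop1.png

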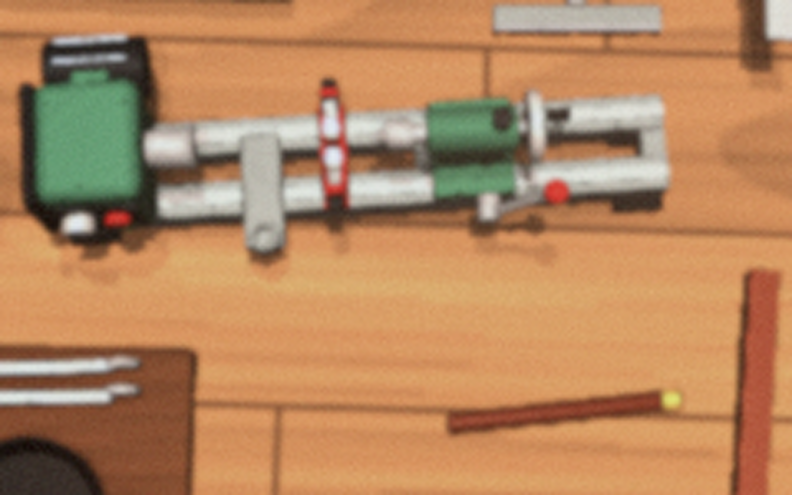

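```bash
cat >> h.py <<'E'
def tri(a,pa,b,pb):
    A=[];
    for f,p in((a,pa),(b,pb)):
        M=f['mtx']@np.c_[f['R'],f['t']]; A+= [p[0]*M[2]-M[0],p[1]*M[2]-M[1]]
    v=np.linalg.svd(np.array(A))[2][-1]; return v[:3]/v[3]
YAW=np.radians(5.1); ORG=np.array([.6275,0.,0.])
def L(X,yaw=None):
    y=YAW if yaw is None else yaw; d=np.array(X)-ORG; c,s=np.cos(y),np.sin(y)
    return np.array([c*d[0]+s*d[1],-s*d[0]+c*d[1],d[2]])
def W(x,y,z):
    c,s=np.cos(YAW),np.sin(YAW); return ORG+np.array([c*x-s*y,s*x+c*y,z])
E
python3 - <<'E'
from h import *
T=dict(np.load('top.npz'));S=dict(np.load('side.npz'))
print('ball',b:=tri(T,(358.1,198.2),S,(378.6,261.5)),L(b))
print('farpost',p:=tri(T,(289,167.2),S,(372.7,222)),L(p))
print('button',tri(T,(225.2,205.8),S,(315.1,199.4)))
# handle by colour
for f,bx in((T,(318,252,402,278)),(S,(296,285,352,350))):
    h=cv2.cvtColor(f['color'],cv2.COLOR_RGB2HSV).astype(int); z=cloud(f)[...,2]
    x0,y0,x1,y1=bx; m=np.zeros((480,640),bool)
    hh=h[y0:y1,x0:x1]
    red=(hh[...,0]<9)&(hh[...,2]<185)&(hh[...,1]>150); br=(hh[...,0]>20)&(hh[...,0]<40)&(hh[...,2]>140)
    k,l,st,ce=cv2.connectedComponentsWithStats((red|br).astype(np.uint8)); i=1+st[1:,4].argmax()
    v,u=np.nonzero(l==i); w=np.array([ray(f,a+x0,b+y0,.010)[:2] for a,b in zip(u,v)])*1000
    print('handle',len(w),cv2.minAreaRect(w.astype(np.float32)),w.mean(0),cv2.fitLine(w.astype(np.float32),cv2.DIST_L2,0,.01,.01).ravel())
    vb,ub=np.nonzero(br&(l==i)); print('brass',ray(f,ub.mean()+x0,vb.mean()+y0,.011))
# green barrel: points with z>.1 in lathe frame
for f,n in((T,'T'),(S,'S')):
    P=cloud(f).reshape(-1,3); h=cv2.cvtColor(f['color'],cv2.COLOR_RGB2HSV).reshape(-1,3)
    Q=np.array([L(p) for p in P]); 
    m=(h[:,0]>45)&(h[:,0]<85)&(h[:,1]>70)&(abs(Q[:,0])<.03)&(Q[:,1]>-.2)&(Q[:,1]<0)&(Q[:,2]>.1)&(Q[:,2]<.14)
    q=Q[m]; print(n,'barrel x,y,z',q.mean(0),np.percentile(q,[3,97],axis=0).round(4).tolist(), 'crest x',q[q[:,2]>.125][:,0].mean())
    # bed cross-section by slices
    for y0 in(-.26,-.22,.03,.09,.13):
        s=Q[(abs(Q[:,1]-y0)<.015)&(abs(Q[:,2]-.045)<.007)&(abs(Q[:,0])<.06)]
        if len(s): print(y0,np.percentile(s[:,0],[2,98]).round(4),len(s))
    s=Q[(abs(Q[:,0])<.015)&(Q[:,1]>.09)&(Q[:,1]<.16)&(Q[:,2]>.11)&(Q[:,2]<.135)]; print('cup',np.percentile(s,[3,97],axis=0).round(4).tolist() if len(s) else 0)
    for c in [(0,0,.11),(-.041,0,.107),(.041,0,.107),(0,.112,.11)]: print(proj(f,W(*c)).round(1))
P=cloud(T); print('bottle',P[255:270,60:110].reshape(-1,3)[P[255:270,60:110,2].argmax()])
E
```

```text
ball [ 0.5840798  -0.17746758  0.12611552] [-0.05902416 -0.17290519  0.12611552]
farpost [0.67112826 0.00976682 0.09985729] [0.04432375 0.00584985 0.09985729]
button [0.55706618 0.17549636 0.10841525]
handle 284 ((420.22869873046875, -188.61129760742188), (14.378914833068848, 179.2161865234375), 7.293618202209473) [ 419.96342226 -187.58522719] [ 1.2884647e-01 -9.9166453e-01  4.1996341e+02 -1.8758522e+02]
brass [nan nan nan]
handle 346 ((420.1890869140625, -194.49490356445312), (17.793380737304688, 194.8600616455078), 8.165510177612305) [ 421.29762998 -198.91689801] [ 1.3464518e-01 -9.9089390e-01  4.2129764e+02 -1.9891690e+02]
brass [ 0.43537016 -0.28452684  0.011     ]
T barrel x,y,z [-0.00092214 -0.10347936  0.12515413] [[-0.0155, -0.139, 0.117], [0.0151, -0.078, 0.1303]] crest x -0.0006303416723861802
-0.26 [-0.0406  0.041 ] 241
-0.22 [-0.0406  0.0407] 212
0.03 [-0.0415  0.0407] 203
0.09 [-0.0419  0.0409] 170
0.13 [-0.0421  0.0409] 155
cup [[-0.014, 0.1187, 0.1148], [0.0138, 0.1556, 0.1297]]
[292.  181.7]
[292.8 196.7]
[291.2 167.4]
[250.3 184.1]
S barrel x,y,z [-0.01088    -0.11277638  0.12120732] [[-0.019, -0.1433, 0.1027], [0.004, -0.0811, 0.1302]] crest x -0.0044763980879593416
-0.26 [-0.0418  0.0409] 251
-0.22 [-0.0423  0.0387] 205
0.03 [-0.043   0.0399] 64
0.09 [-0.0382  0.0377] 33
0.13 [-0.0428  0.0376] 121
cup [[-0.0141, 0.1143, 0.1142], [0.0128, 0.1563, 0.1328]]
[361.  224.6]
[348.7 229.6]
[372.9 221.4]
[341.3 205.3]
bottle [ 0.25250952 -0.05559996  1.41640446]<stdin>:15: RuntimeWarning: Mean of empty slice.
  ret = ret.dtype.type(ret / rcount)
```

arm_command --rows '[[85,[0,0,0.12],[0,0,0]],[85,[0,0,0.25],[0,0,0]],[85,[0,0,0.38],[0,0,-0.05]],[85,[0.05,-0.1,0.45],[0,0,-0.12]],[85,[0.12,-0.2,0.45],[0,0,-0.2]],[85,[0.19,-0.31,0.45],[0,0,-0.27]],[85,[0.26,-0.43,0.45],[0,0,-0.34]],[85,[0.33,-0.54,0.45],[0,0,-0.41]],[85,[0.4,-0.66,0.45],[0,0,-0.48]],[85,[0.47,-0.77,0.45],[0,0,-0.55]],[85,[0.54,-0.89,0.45],[0,0,-0.62]],[85,[0.6,-1,0.45],[0,0,-0.709]]]'

```text
time: 1.1
tool_pos: [0.4053, 0.2811, 0.3658]
tool_rot: [0.0, 0.672, 0.741, -0.0]
contact_force: [0.1, 0.6, -0.3]
gripper_width: 0.995
grasp_force: 0.0
```

arm_command --rows '[[85,[0.07,-0.11,0],[0,0,0]],[85,[0.15,-0.22,0],[0,0,0]],[85,[0.22,-0.34,0],[0,0,0]],[85,[0.3,-0.45,0],[0,0,0]],[85,[0.38,-0.56,0],[0,0,0]],[85,[0.46,-0.67,0],[0,0,0]],[85,[0.54,-0.78,0],[0,0,0]],[85,[0.62,-0.89,0],[0,0,0]],[85,[0.7,-0.96,0],[0,0,0]],[85,[0.77,-1,0],[0,0,0]],[85,[0.77,-1,0],[0,0,0]]]'

```text
time: 2.02
tool_pos: [0.6377, -0.0199, 0.3637]
tool_rot: [-0.001, 0.671, 0.742, -0.001]
contact_force: [0.5, 0.6, -1.3]
gripper_width: 0.996
grasp_force: 0.0
```

arm_command --rows '[[85,[0,-0.1,-0.1],[0,0,0]],[85,[0,-0.2,-0.2],[0,0,0]],[85,[0,-0.275,-0.3],[0,0,0]],[85,[0,-0.275,-0.4],[0,0,0]],[85,[0,-0.275,-0.5],[0,0,0]],[85,[0,-0.275,-0.6],[0,0,0]],[85,[0,-0.275,-0.6],[0,0,0]],[85,[0,-0.275,-0.6],[0,0,0]]]'

```text
time: 2.68
tool_pos: [0.634, -0.0984, 0.1841]
tool_rot: [-0.002, 0.669, 0.743, -0.001]
contact_force: [0.1, -0.1, 0.1]
gripper_width: 0.994
grasp_force: 0.0
```

Run:
```python
from h import *
s=monitor.state(); print(s['tool_pos'],s['tool_rot'],s['joint_pos'],L(s['tool_pos']))
a=grab('top');b=grab('side'); A=cv2.resize(a['color'][130:230,250:410],None,fx=4.2,fy=4.2)[:,:,::-1]
B=cv2.resize(b['color'][150:330,300:460],None,fx=1.8,fy=1.8)[:,:,::-1]
o=np.zeros((420,A.shape[1]*1+290,3),np.uint8)[:, :800]; A=cv2.resize(A,(500,312)); o[:312,:500]=A; o[:324,505:793]=B; cv2.imwrite('pics/c2.png',o)
```

```text
[ 0.6339851  -0.09836693  0.18409824] [-0.00234411  0.66915659  0.74311691 -0.00110468] [-2.69893985e-01  1.26411213e-01  1.61421139e+00  1.19725046e-04
  1.40615144e+00 -3.74557681e-01] [-0.00228484 -0.09855399  0.18409824]
```

View pics/c2.png

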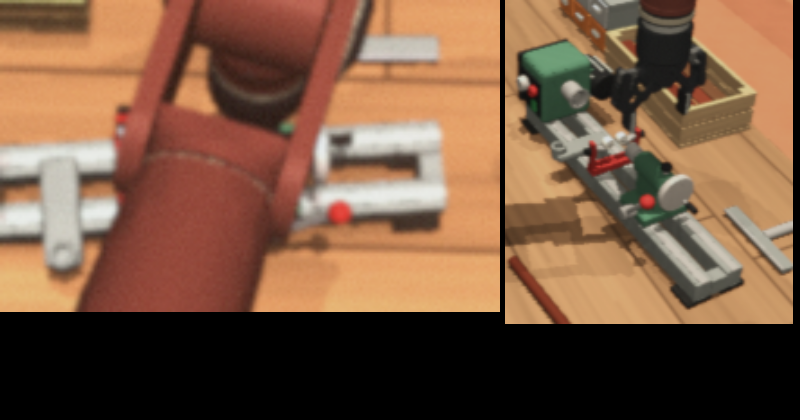

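The side crop shows the gripper above the front half of the tailstock barrel, the ball (648,201) and knob clear behind it. Lower and grip.

arm_command --rows '[[85,[0.007,0,-0.1],[0,0,-0.01]],[85,[0.007,0,-0.2],[0,0,-0.01]],[85,[0.007,0,-0.28],[0,0,-0.01]],[85,[0.007,0,-0.33],[0,0,-0.01]],[85,[0.007,0,-0.33],[0,0,-0.01]],[85,[0.007,0,-0.33],[0,0,-0.01]]]'

```text
time: 3.28
tool_pos: [0.6386, -0.0994, 0.0888]
tool_rot: [0.001, 0.675, 0.738, 0.0]
contact_force: [-0.1, 1.7, 0.6]
gripper_width: 0.996
grasp_force: 0.0
```

arm_command --rows '[[60,[0,0,0],[0,0,0]],[45,[0,0,0],[0,0,0]],[30,[0,0,0],[0,0,0]],[30,[0,0,0],[0,0,0]],[30,[0,0,0],[0,0,0]],[30,[0,0,0],[0,0,0]],[30,[0,0,0],[0,0,0]],[30,[0,0,0],[0,0,0]]]'

```text
time: 3.95
tool_pos: [0.6381, -0.0996, 0.0892]
tool_rot: [0.0, 0.675, 0.738, -0.0]
contact_force: [-3.6, -0.3, 5.8]
gripper_width: 0.428
grasp_force: 60.4
```

arm_command --rows '[[30,[0.003,-0.03,0],[0,0,0]],[30,[0.005,-0.06,0],[0,0,0]],[30,[0.008,-0.09,0],[0,0,0]],[30,[0.011,-0.12,0],[0,0,0]],[30,[0.014,-0.15,0],[0,0,0]],[30,[0.016,-0.18,0],[0,0,0]],[30,[0.019,-0.21,0],[0,0,0]],[30,[0.022,-0.24,0],[0,0,0]],[30,[0.022,-0.24,0],[0,0,0]]]'

```text
time: 4.7
tool_pos: [0.6447, -0.1724, 0.0892]
tool_rot: [0.0, 0.675, 0.738, -0.0]
contact_force: [-3.0, -1.2, 5.2]
gripper_width: 0.425
grasp_force: 60.6
```

arm_command --rows '[[30,[0.001,-0.017,0],[0,0,0]],[30,[0.003,-0.034,0],[0,0,0]],[30,[0.003,-0.034,0],[0,0,0]],[55,[0.003,-0.034,0],[0,0,0]],[85,[0.003,-0.034,0],[0,0,0]],[85,[0.003,-0.034,0],[0,0,0]],[85,[0.003,-0.034,0],[0,0,0]],[85,[0.003,-0.034,0],[0,0,0]],[85,[0.003,-0.034,0.1],[0,0,0]],[85,[0.003,-0.034,0.2],[0,0,0]],[85,[0.003,-0.034,0.3],[0,0,0]],[85,[0.003,-0.034,0.3],[0,0,0]]]'

```text
time: 5.7
tool_pos: [0.649, -0.183, 0.1859]
tool_rot: [0.006, 0.675, 0.738, 0.002]
contact_force: [1.8, -0.3, 1.5]
gripper_width: 0.993
grasp_force: 0.0
```

arm_command --rows '[[85,[-0.08,0.01,0.05],[0,0,0.028]],[85,[-0.2,0.02,0.05],[0,0,0.028]],[85,[-0.32,0.03,0.05],[0,0,0.028]],[85,[-0.44,0.04,0.05],[0,0,0.028]],[85,[-0.56,0.05,0.0],[0,0,0.028]],[85,[-0.68,0.05,-0.1],[0,0,0.028]],[85,[-0.773,0.05,-0.2],[0,0,0.028]],[85,[-0.773,0.05,-0.3],[0,0,0.028]],[85,[-0.773,0.05,-0.4],[0,0,0.028]],[85,[-0.773,0.05,-0.45],[0,0,0.028]],[85,[-0.773,0.05,-0.45],[0,0,0.028]],[85,[-0.773,0.05,-0.45],[0,0,0.028]]]'

```text
time: 6.7
tool_pos: [0.4129, -0.1662, 0.0418]
tool_rot: [-0.001, 0.659, 0.752, -0.0]
contact_force: [0.4, -0.5, 0.4]
gripper_width: 0.995
grasp_force: 0.0
```

Run:
```python
from h import *
s=monitor.state(); print(s['tool_pos'],s['tool_rot'],s['contact_force'])
b=grab('side');save(b,'c3.png',(270,230,430,360),4)
a=grab('top'); 
h=cv2.cvtColor(a['color'],cv2.COLOR_RGB2HSV)
m=((h[...,0]<6)|(h[...,0]>172))&(h[...,1]>150)&(h[...,2]>90); m[:180]=0;m[205:]=0;m[:,:340]=0;m[:,430:]=0
v,u=np.nonzero(m); h=cv2.cvtColor(b['color'],cv2.COLOR_RGB2HSV)
print('ball top px',u.mean(),v.mean(),len(u))
```

```text
[ 0.41293385 -0.16621852  0.04180503] [-8.13331811e-04  6.58801412e-01  7.52316435e-01 -1.37948634e-04] [ 0.39483453 -0.48525982  0.36058561]
ball top px 389.13157894736844 196.23684210526315 38
```

View pics/c3.png

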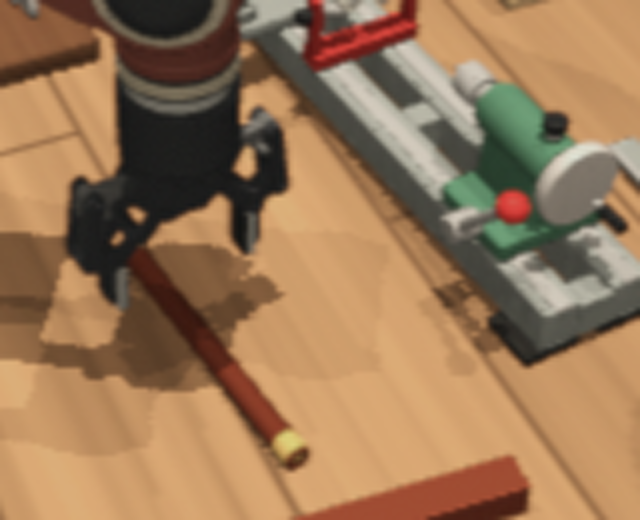

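The side crop shows the gripper straddling the handle towards its plain end, with the ferrule at crop (290,447). The tailstock is drawn well back and nothing else has moved. Lower and grip.

arm_command --rows '[[85,[0.014,0,-0.06],[0,0,0]],[85,[0.014,0,-0.12],[0,0,0]],[85,[0.014,0,-0.122],[0,0,0]],[50,[0.014,0,-0.122],[0,0,0]],[20,[0.014,0,-0.122],[0,0,0]],[5,[0.014,0,-0.122],[0,0,0]],[5,[0.014,0,-0.122],[0,0,0]],[5,[0.014,0,-0.122],[0,0,0]],[5,[0.014,0,-0.122],[0,0,0]],[5,[0.014,0,-0.122],[0,0,0]],[5,[0.014,0,-0.122],[0,0,0]],[5,[0.014,0,-0.122],[0,0,0]]]'

```text
time: 7.8
tool_pos: [0.4183, -0.1669, 0.0067]
tool_rot: [0.001, 0.659, 0.752, 0.0]
contact_force: [-2.2, 1.3, 5.8]
gripper_width: 0.181
grasp_force: 58.9
```

arm_command --rows '[[5,[0,0,0.1],[0,0,0]],[5,[0,0,0.2],[0,0,0]],[5,[0,0,0.3],[0,0,0]],[5,[0,0,0.4],[0,0,0]],[5,[0,0,0.5],[0,0,0]],[5,[0,0,0.6],[0,0,0]],[5,[0,0,0.6],[0,0,0]],[5,[0,0,0.6],[0,0,0]],[5,[0,0,0.6],[0,0,0]]]'

```text
time: 8.55
tool_pos: [0.4171, -0.1662, 0.1847]
tool_rot: [-0.001, 0.659, 0.752, -0.0]
contact_force: [0.1, 0.7, -1.4]
gripper_width: 0.179
grasp_force: 58.9
```

Run:
```python
from h import *
s=monitor.state(); print(s['tool_pos'],s['tool_rot'],s['gripper_width'],s['grasp_force'],s['contact_force'])
b=grab('side');a=grab('top');print(proj(b,s['tool_pos']),proj(a,s['tool_pos']))
B=cv2.resize(b['color'][140:310,230:400],None,fx=2.3,fy=2.3); A=cv2.resize(a['color'][190:340,270:440],None,fx=2.35,fy=2.35)
h=min(A.shape[0],B.shape[0]); cv2.imwrite('pics/c4.png',np.hstack([A[:h],B[:h]])[:,:,::-1])
```

```text
[ 0.41713409 -0.16623708  0.18474145] [-6.41787391e-04  6.58787608e-01  7.52328692e-01 -1.19809184e-04] 0.1785445471632316 58.87667655944824 [ 0.12754724  0.68993334 -1.42135591]
[315.45245597 258.61296892] [355.28233282 257.30280542]
```

View pics/c4.png

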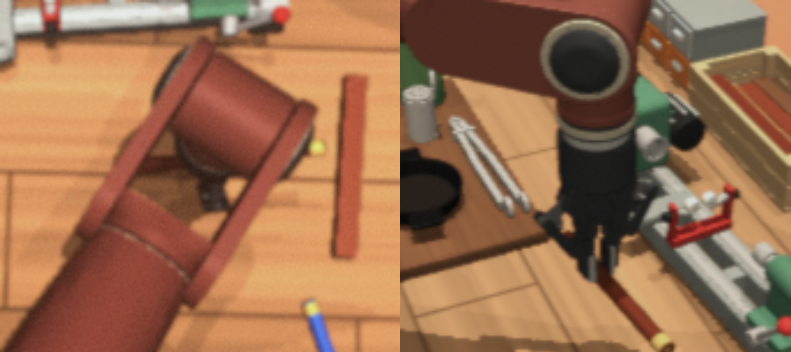

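The handle is gripped and lifted: brass at (317,147) in the top half and (663,341) in the side half. Now I'll measure droop and grip offset from the brass.

Run:
```python
from h import *
a=dict(np.load('top.npz'));b=dict(np.load('side.npz')); tcp=np.array([.41713,-.16624,.18474])
C=[]
for f,bx in((a,(395,240,412,262)),(b,(330,270,352,300))):
    h=cv2.cvtColor(f['color'],cv2.COLOR_RGB2HSV)[bx[1]:bx[3],bx[0]:bx[2]]
    m=(h[...,0]>20)&(h[...,0]<40)&(h[...,1]>90)&(h[...,2]>110); v,u=np.nonzero(m)
    print(len(u),u.min()+bx[0],u.max()+bx[0],v.min()+bx[1],v.max()+bx[1]); C.append((u.mean()+bx[0],v.mean()+bx[1]))
X=tri(a,C[0],b,C[1]); d=X-tcp; y=np.radians(7.6)
print(C,X,'along',-np.sin(y)*d[0]+np.cos(y)*d[1],'across',np.cos(y)*d[0]+np.sin(y)*d[1],'dz',d[2])
P=cloud(b); h=cv2.cvtColor(b['color'],cv2.COLOR_RGB2HSV)
z=P[...,2]; m=(z>.1)&(z<.25)&(P[...,0]<.48)&(P[...,1]<-.19); m[:240]=0; q=P[m]; q=q[(abs(q[:,0]-.43)<.03)]
t=-np.sin(y)*(q[:,0]-tcp[0])+np.cos(y)*(q[:,1]-tcp[1]); o=np.argsort(t)
for lo in np.arange(-.15,-.02,.015):
    k=(t>lo)&(t<lo+.015)
    if k.sum(): print(lo.round(3),k.sum(),np.percentile(q[k,2],80).round(4))
```

```text
30 401 407 250 254
23 341 346 285 289
[(np.float64(404.3), np.float64(252.06666666666666)), (np.float64(343.2608695652174), np.float64(287.04347826086956))] [ 0.43254026 -0.28639807  0.19248658] along -0.12114065189268082 across -0.0006167842948345565 dz 0.007746577434883134
-0.135 67 0.1952
-0.12 46 0.1958
-0.105 42 0.1951
-0.09 44 0.1953
-0.075 39 0.195
-0.06 39 0.1944
-0.045 42 0.1956
-0.03 16 0.1958
```

arm_command --rows '[[5,[0.06,0.06,0],[0,0,0]],[5,[0.13,0.13,0],[0,0,-0.01]],[5,[0.2,0.2,0],[0,0,-0.02]],[5,[0.27,0.27,0],[0,0,-0.027]],[5,[0.34,0.34,0],[0,0,-0.027]],[5,[0.42,0.41,0],[0,0,-0.027]],[5,[0.5,0.48,0],[0,0,-0.027]],[5,[0.57,0.55,0],[0,0,-0.027]],[5,[0.64,0.62,0],[0,0,-0.027]],[5,[0.693,0.67,0],[0,0,-0.027]],[5,[0.693,0.67,0],[0,0,-0.027]],[5,[0.693,0.67,0],[0,0,-0.027]]]'

```text
time: 9.65
tool_pos: [0.6248, 0.0352, 0.1833]
tool_rot: [-0.001, 0.674, 0.739, -0.001]
contact_force: [-0.2, -0.3, -0.8]
gripper_width: 0.179
grasp_force: 58.9
```

```bash
sed -i 's/^YAW=.*/YAW=np.radians(5.15); ORG=np.array([.6275,0.002,0.])/' h.py
python3 - <<'E'
from h import *
s=monitor.state(); print(s['tool_pos'],s['tool_rot'],s['gripper_width'],s['contact_force'],L(s['tool_pos']))
b=grab('side');a=grab('top')
save(b,'c5.png',(300,150,430,270),5)
print(proj(b,W(0,.112,.11)),proj(b,W(0,0,.11)),proj(b,W(-.041,0,.107)),proj(b,W(.041,0,.107)))
E
```

```text
[0.62483232 0.03516092 0.1832965 ] [-0.00145973  0.67401604  0.73871397 -0.00138663] 0.17931450927479187 [-0.21170974 -0.25359043 -0.75327707] [0.00031973 0.03326652 0.1832965 ]
[340.9806537  204.98133903] [360.69165342 224.2179618 ] [348.41100863 229.18129384] [372.58959322 221.02802356]
```

View pics/c5.png

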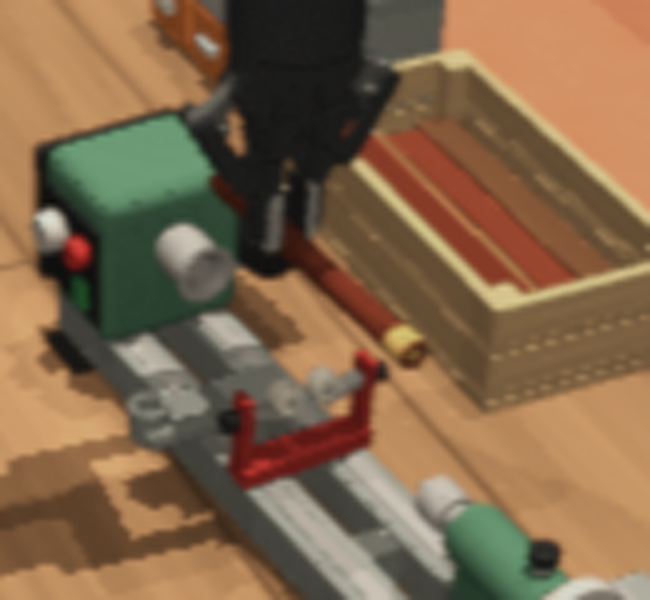

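The side crop shows the cup mouth at (212,272), post tops at (243,398) and (369,358), all matching prediction within about 1 px. Handle is parallel to the bed, above the steady. Lower it to just above the line of centres.

arm_command --rows '[[5,[0,0,-0.06],[0,0,0]],[5,[0,0,-0.12],[0,0,0]],[5,[0,0,-0.17],[0,0,0]],[5,[0,0,-0.21],[0,0,0]],[5,[0,0,-0.24],[0,0,0]],[5,[0,0,-0.24],[0,0,0]],[5,[0,0,-0.24],[0,0,0]]]'

```text
time: 10.33
tool_pos: [0.6251, 0.0341, 0.1134]
tool_rot: [-0.0, 0.675, 0.738, -0.0]
contact_force: [-0.3, 0.7, -0.5]
gripper_width: 0.177
grasp_force: 58.9
```

Run:
```python
from h import *
s=monitor.state(); print(s['tool_pos'],s['tool_rot'],s['contact_force'],L(s['tool_pos']))
b=grab('side');save(b,'c6.png',(310,175,410,255),6)
```

```text
[0.6251246  0.03412434 0.11341903] [-3.01316244e-04  6.74786774e-01  7.38012636e-01 -2.58505325e-04] [-0.33312065  0.70061422 -0.48349618] [0.00051778 0.03220788 0.11341903]
```

View pics/c6.png

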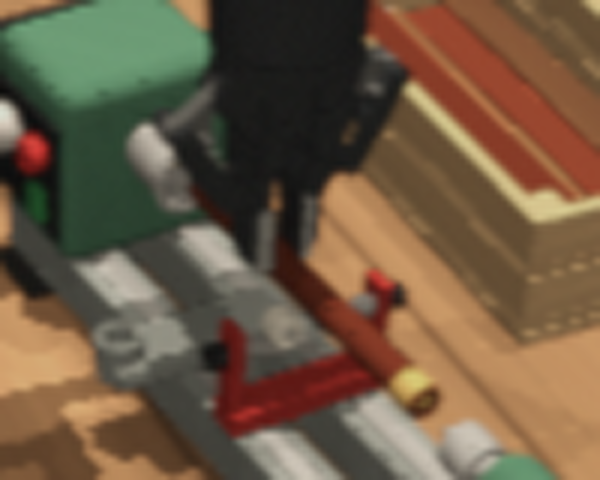

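The handle lies between the posts (232,325) and (378,278), plain end just in front of the cup. Lower 4 mm more, then slide it into the cup.

arm_command --rows '[[5,[0,0,-0.007],[0,0,0]],[5,[0,0,-0.014],[0,0,0]],[5,[0,0,-0.014],[0,0,0]],[5,[0,0,-0.014],[0,0,0]],[5,[0,0,-0.014],[0,0,0]]]'

```text
time: 10.8
tool_pos: [0.6257, 0.0345, 0.1097]
tool_rot: [0.0, 0.675, 0.738, 0.0]
contact_force: [1.1, -0.8, -0.5]
gripper_width: 0.178
grasp_force: 58.9
```

arm_command --rows '[[5,[-0.001,0.011,0],[0,0,0]],[5,[-0.002,0.022,0],[0,0,0]],[5,[-0.003,0.033,0],[0,0,0]],[5,[-0.004,0.044,0],[0,0,0]],[5,[-0.004,0.044,0],[0,0,0]],[5,[-0.004,0.044,0],[0,0,0]]]'

```text
time: 11.3
tool_pos: [0.6243, 0.048, 0.1095]
tool_rot: [0.0, 0.674, 0.738, -0.0]
contact_force: [-0.8, -0.9, -0.8]
gripper_width: 0.182
grasp_force: 58.9
```

arm_command --rows '[[5,[-0.001,0.01,0],[0,0,0]],[5,[-0.002,0.02,0],[0,0,0]],[5,[-0.002,0.027,0],[0,0,0]],[5,[-0.002,0.027,0],[0,0,0]],[5,[-0.002,0.027,0],[0,0,0]]]'

```text
time: 11.72
tool_pos: [0.6236, 0.0561, 0.1094]
tool_rot: [-0.0, 0.675, 0.738, 0.0]
contact_force: [-0.8, 0.1, -0.5]
gripper_width: 0.18
grasp_force: 58.8
```

Run:
```python
from h import *
s=monitor.state(); print(s['tool_pos'],s['contact_force'],L(s['tool_pos']))
b=grab('side');a=grab('top')
for f,bx in((b,(340,200,400,270)),(a,(295,160,345,210))):
    h=cv2.cvtColor(f['color'],cv2.COLOR_RGB2HSV)[bx[1]:bx[3],bx[0]:bx[2]]
    m=(h[...,0]>20)&(h[...,0]<40)&(h[...,1]>90)&(h[...,2]>110); v,u=np.nonzero(m)
    if len(u): p=(u.mean()+bx[0],v.mean()+bx[1]); print(len(u),p,L(ray(f,*p,.112)), 'expect',proj(f,W(0,-.068,.112)))
print(proj(b,W(0,-.075,.11)))
```

```text
[0.62364424 0.05609338 0.10936907] [-0.80368035  0.0649393  -0.51113667] [0.00101541 0.05422112 0.10936907]
29 (np.float64(383.3103448275862), np.float64(221.9310344827586)) [ 0.06157822 -0.02411258  0.112     ] expect [373.86367956 236.4553337 ]
24 (np.float64(316.5833333333333), np.float64(179.16666666666666)) [ 0.00215953 -0.06849311  0.112     ] expect [316.45223757 179.95202808]
[375.21940036 238.39607511]
```

arm_command --rows '[[5,[0,0,-0.003],[0,0,0]],[5,[0,0,-0.006],[0,0,0]],[5,[0,0,-0.006],[0,0,0]],[5,[0,0,-0.006],[0,0,0]]]'

```text
time: 12.15
tool_pos: [0.6237, 0.0557, 0.1076]
tool_rot: [-0.0, 0.675, 0.738, -0.0]
contact_force: [-0.5, -0.6, 0.2]
gripper_width: 0.18
grasp_force: 58.9
```

arm_command --rows '[[20,[0,0,0],[0,0,0]],[26,[0,0,0],[0,0,0]],[45,[0,0,0],[0,0,0]],[45,[0,0,0],[0,0,0]],[45,[0,0,0],[0,0,0]],[45,[0,0,0.05],[0,0,0]],[45,[0,0,0.12],[0,0,0]],[60,[0,0,0.2],[0,0,0]],[85,[0,0,0.3],[0,0,0]],[85,[0,0,0.3],[0,0,0]]]'

```text
time: 12.98
tool_pos: [0.6272, 0.0557, 0.2055]
tool_rot: [0.004, 0.675, 0.738, 0.004]
contact_force: [1.8, 0.4, 2.1]
gripper_width: 0.922
grasp_force: 0.0
```

Run:
```python
from h import *
s=monitor.state(); print(s['tool_pos'],s['tool_rot'],s['contact_force'],L(s['tool_pos']))
b=grab('side');a=grab('top')
B=cv2.resize(b['color'][175:285,310:420],None,fx=3.6,fy=3.6); A=cv2.resize(a['color'][140:250,240:350],None,fx=3.6,fy=3.6)
cv2.imwrite('pics/c7.png',np.hstack([A,B])[:,:,::-1])
```

```text
[0.62723892 0.05570182 0.2054863 ] [0.00443358 0.6745602  0.73819673 0.00380425] [1.75846894 0.44447915 2.10915959] [0.00456044 0.05350846 0.2054863 ]
```

View pics/c7.png

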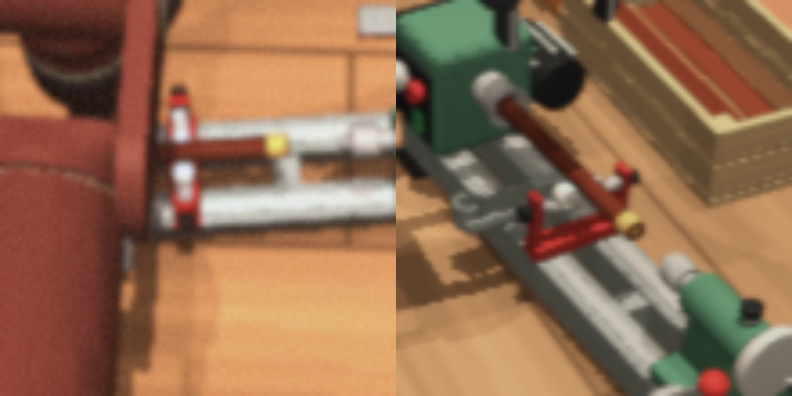

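The handle lies in the cup and on both wheels. Brass end is at (277,145) in the top crop and (630,222) in the side crop, tailstock point facing it. Now back to the barrel.

arm_command --rows '[[85,[0.01,-0.08,0.03],[0,0,0]],[85,[0.02,-0.18,0.03],[0,0,0]],[85,[0.03,-0.29,0.03],[0,0,0]],[85,[0.04,-0.4,0.03],[0,0,0]],[85,[0.05,-0.51,0.03],[0,0,0]],[85,[0.06,-0.62,0.03],[0,0,0]],[85,[0.07,-0.73,0.03],[0,0,0]],[85,[0.073,-0.794,0.03],[0,0,0]],[85,[0.073,-0.794,0.03],[0,0,0]],[85,[0.073,-0.794,0.03],[0,0,0]]]'

```text
time: 13.92
tool_pos: [0.6446, -0.183, 0.2044]
tool_rot: [-0.002, 0.675, 0.738, -0.0]
contact_force: [-0.9, 0.2, 0.7]
gripper_width: 0.998
grasp_force: 0.0
```

arm_command --rows '[[85,[0,0,-0.1],[0,0,0]],[85,[0,0,-0.2],[0,0,0]],[85,[0,0,-0.3],[0,0,0]],[85,[0,0,-0.38],[0,0,0]],[85,[0,0,-0.38],[0,0,0]],[60,[0,0,-0.38],[0,0,0]],[45,[0,0,-0.38],[0,0,0]],[30,[0,0,-0.38],[0,0,0]],[30,[0,0,-0.38],[0,0,0]],[30,[0,0,-0.38],[0,0,0]],[30,[0,0,-0.38],[0,0,0]],[30,[0,0,-0.38],[0,0,0]]]'

```text
time: 14.92
tool_pos: [0.6457, -0.1829, 0.0959]
tool_rot: [0.0, 0.675, 0.738, -0.0]
contact_force: [-6.6, 0.8, 7.4]
gripper_width: 0.426
grasp_force: 62.3
```

arm_command --rows '[[30,[-0.002,0.025,0],[0,0,0]],[30,[-0.0045,0.05,0],[0,0,0]],[30,[-0.007,0.075,0],[0,0,0]],[30,[-0.009,0.1,0],[0,0,0]],[30,[-0.011,0.125,0],[0,0,0]],[30,[-0.0135,0.15,0],[0,0,0]],[30,[-0.0135,0.15,0],[0,0,0]],[30,[-0.0135,0.15,0],[0,0,0]]]'

```text
time: 15.58
tool_pos: [0.6416, -0.1383, 0.0959]
tool_rot: [0.001, 0.674, 0.738, -0.001]
contact_force: [-6.2, -0.8, 7.2]
gripper_width: 0.424
grasp_force: 62.3
```

arm_command --rows '[[30,[-0.0006,0.007,0],[0,0,0]],[30,[-0.0012,0.014,0],[0,0,0]],[30,[-0.0018,0.02,0],[0,0,0]],[30,[-0.0018,0.02,0],[0,0,0]]]'

```text
time: 15.92
tool_pos: [0.6412, -0.1335, 0.0959]
tool_rot: [0.002, 0.675, 0.738, -0.002]
contact_force: [-5.3, -4.7, 5.6]
gripper_width: 0.426
grasp_force: 62.1
```

Run:
```python
from h import *
s=monitor.state(); print(s['tool_pos'],s['contact_force'],L(s['tool_pos']))
b=grab('side');a=grab('top')
B=cv2.resize(b['color'][185:295,320:430],None,fx=3.6,fy=3.6); A=cv2.resize(a['color'][140:250,270:380],None,fx=3.6,fy=3.6)
cv2.imwrite('pics/c8.png',np.hstack([A,B])[:,:,::-1])
```

```text
[ 0.64117463 -0.13352537  0.09592261] [-5.25162374 -4.74552447  5.63597068] [ 0.0014542  -0.13620576  0.09592261]
```

View pics/c8.png

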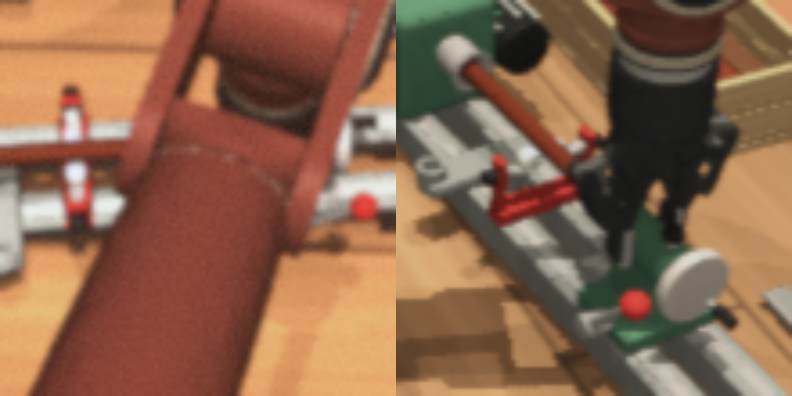

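The tailstock is sliding straight; gripper hides the tip. Creep on with force watched.

arm_command --rows '[[30,[-0.0006,0.006,0],[0,0,0]],[30,[-0.0012,0.012,0],[0,0,0]],[30,[-0.0018,0.018,0],[0,0,0]],[30,[-0.0018,0.018,0],[0,0,0]]]'

```text
time: 16.35
tool_pos: [0.6409, -0.1297, 0.096]
tool_rot: [0.003, 0.675, 0.738, -0.002]
contact_force: [-5.0, -9.1, 5.1]
gripper_width: 0.421
grasp_force: 62.0
```

arm_command --rows '[[30,[-0.0006,0.006,0],[0,0,0]],[30,[-0.0009,0.012,0],[0,0,0]],[30,[-0.0009,0.012,0],[0,0,0]],[30,[-0.0009,0.012,0],[0,0,0]]]'

```text
time: 16.68
tool_pos: [0.6408, -0.1293, 0.096]
tool_rot: [0.005, 0.675, 0.738, -0.004]
contact_force: [-2.7, -18.2, 1.6]
gripper_width: 0.425
grasp_force: 61.7
```

arm_command --rows '[[45,[0,0,0],[0,0,0]],[70,[0,0,0],[0,0,0]],[85,[0,0,0],[0,0,0]],[85,[0,0,0],[0,0,0]],[85,[0,0,0.08],[0,0,0]],[85,[0,0,0.18],[0,0,0]],[85,[0,0,0.3],[0,0,0]],[85,[0,-0.1,0.4],[0,0,0]],[85,[0,-0.2,0.4],[0,0,0]],[85,[0,-0.3,0.4],[0,0,0]],[85,[0,-0.4,0.4],[0,0,0]],[85,[0,-0.4,0.4],[0,0,0]]]'

```text
time: 17.68
tool_pos: [0.64, -0.2468, 0.2131]
tool_rot: [0.001, 0.676, 0.737, -0.001]
contact_force: [-1.1, 0.5, 0.7]
gripper_width: 0.994
grasp_force: 0.0
```

Run:
```python
from h import *
s=monitor.state(); print(s['tool_pos'],s['contact_force'])
b=grab('side');a=grab('top')
C=[]
for f,c in((a,W(0,-.065,.112)),(b,W(0,-.065,.112))):
    p=proj(f,c).astype(int); bx=(p[0]-14,p[1]-14,p[0]+14,p[1]+14)
    h=cv2.cvtColor(f['color'],cv2.COLOR_RGB2HSV)[bx[1]:bx[3],bx[0]:bx[2]]
    m=(h[...,0]>20)&(h[...,0]<40)&(h[...,1]>90)&(h[...,2]>110); v,u=np.nonzero(m)
    if len(u): q=(u.mean()+bx[0],v.mean()+bx[1]); C.append(q); print(len(u),q,L(ray(f,*q,.115)),u.min()+bx[0],u.max()+bx[0])
if len(C)==2: print('tri',L(tri(a,C[0],b,C[1])))
B=cv2.resize(b['color'][195:285,330:420],None,fx=4.4,fy=4.4); A=cv2.resize(a['color'][150:240,285:375],None,fx=4.4,fy=4.4)
cv2.imwrite('pics/c9.png',np.hstack([A,B])[:,:,::-1])
```

```text
[ 0.63997246 -0.24679585  0.21314538] [-1.08143858  0.48491028  0.68276714]
25 (np.float64(312.4), np.float64(179.64)) [ 0.00065239 -0.05710278  0.115     ] 310 315
12 (np.float64(371.8333333333333), np.float64(232.91666666666666)) [ 0.00160128 -0.05500876  0.115     ] 370 374
tri [ 9.54232003e-05 -5.70557719e-02  1.16931842e-01]
```

View pics/c9.png

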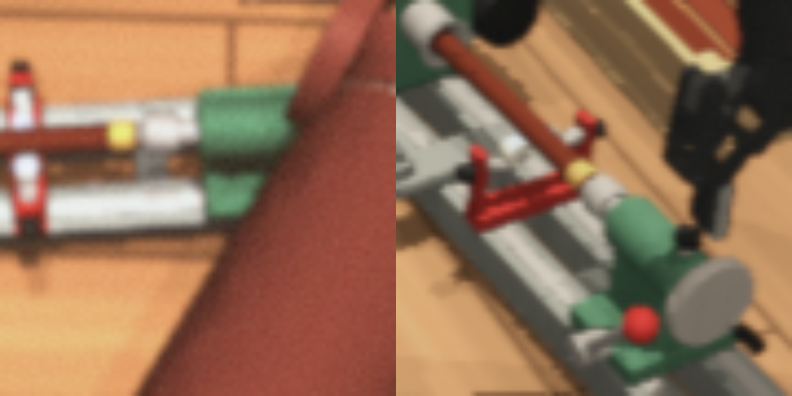

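Home: the ferrule (122,135 in the top crop) has moved about 11 mm headward, sits right against the cone, and stopped firmly at 18 N. Point and handle in line. Now the lever: shut the fingers, go down behind the ball and push.

arm_command --rows '[[40,[-0.08,-0.002,0],[0,0,0]],[10,[-0.168,-0.002,0],[0,0,0]],[0,[-0.168,-0.002,0],[0,0,0]],[0,[-0.168,-0.002,-0.1],[0,0,0]],[0,[-0.168,-0.002,-0.2],[0,0,0]],[0,[-0.168,-0.002,-0.3],[0,0,0]],[0,[-0.168,-0.002,-0.335],[0,0,0]],[0,[-0.168,-0.002,-0.335],[0,0,0]],[0,[-0.168,-0.002,-0.335],[0,0,0]],[0,[-0.168,-0.002,-0.335],[0,0,0]]]'

```text
time: 18.62
tool_pos: [0.5915, -0.2433, 0.1148]
tool_rot: [0.002, 0.674, 0.738, 0.0]
contact_force: [0.2, 0.1, -0.1]
gripper_width: 0.0
grasp_force: 0.0
```

Run:
```python
from h import *
s=monitor.state(); print(s['tool_pos'],s['contact_force'],L(s['tool_pos']),s['gripper_width'])
b=grab('side');h=cv2.cvtColor(b['color'],cv2.COLOR_RGB2HSV)
m=((h[...,0]<6)|(h[...,0]>172))&(h[...,1]>150)&(h[...,2]>90); m[:255]=0;m[285:]=0;m[:,:365]=0;m[:,400:]=0
v,u=np.nonzero(m);
if len(u): print(len(u),u.mean(),v.mean(),u.min(),u.max(),v.min(),v.max())
for y,z in((-.212,.117),(-.205,.126),(-.2,.12)): print(y,z,proj(b,W(-.06,y,z)))
```

```text
[ 0.59145663 -0.24330336  0.1147854 ] [ 0.24022169  0.10358744 -0.05096378] [-0.05791715 -0.24107772  0.1147854 ] 0.00020877282546394917
4 383.0 270.5 382 384 270 271
-0.212 0.117 [385.83679094 273.07711922]
-0.205 0.126 [384.54004946 268.74917414]
-0.2 0.12 [383.20660587 269.35679091]
```

arm_command --rows '[[0,[-0.009,0.033,0.005],[0,0,0]],[0,[-0.012,0.066,0.015],[0,0,0]],[0,[-0.015,0.1,0.025],[0,0,0]],[0,[-0.018,0.133,0.035],[0,0,0]],[0,[-0.021,0.166,0.042],[0,0,0]],[0,[-0.025,0.2,0.044],[0,0,0]],[0,[-0.028,0.233,0.044],[0,0,0]]]'

```text
time: 19.25
tool_pos: [0.5819, -0.1726, 0.1266]
tool_rot: [0.001, 0.675, 0.738, 0.0]
contact_force: [1.0, -4.0, 3.4]
gripper_width: 0.0
grasp_force: 2.3
```

arm_command --rows '[[0,[-0.003,0.033,-0.004],[0,0,0]],[0,[-0.006,0.066,-0.01],[0,0,0]],[0,[-0.009,0.1,-0.018],[0,0,0]],[0,[-0.01,0.11,-0.022],[0,0,0]],[0,[-0.01,0.11,-0.022],[0,0,0]]]'

```text
time: 19.67
tool_pos: [0.5777, -0.1382, 0.1175]
tool_rot: [-0.001, 0.674, 0.739, 0.0]
contact_force: [0.2, -0.4, 1.5]
gripper_width: 0.003
grasp_force: 0.3
```

arm_command --rows '[[0,[-0.0015,0.017,0],[0,0,0]],[0,[-0.003,0.034,0],[0,0,0]],[0,[-0.003,0.034,0],[0,0,0]],[0,[-0.003,0.034,0],[0,0,0]]]'

```text
time: 20.0
tool_pos: [0.577, -0.1324, 0.1189]
tool_rot: [0.001, 0.675, 0.738, -0.002]
contact_force: [-0.6, -10.8, 1.9]
gripper_width: 0.002
grasp_force: 4.9
```

Run:
```python
from h import *
s=monitor.state(); print(s['tool_pos'],s['contact_force'],L(s['tool_pos']))
b=grab('side');save(b,'c10.png',(320,180,430,290),5)
```

```text
[ 0.5769956  -0.13240278  0.11889662] [ -0.64167019 -10.75541981   1.85748996] [-0.06236498 -0.12932676  0.11889662]
```

View pics/c10.png

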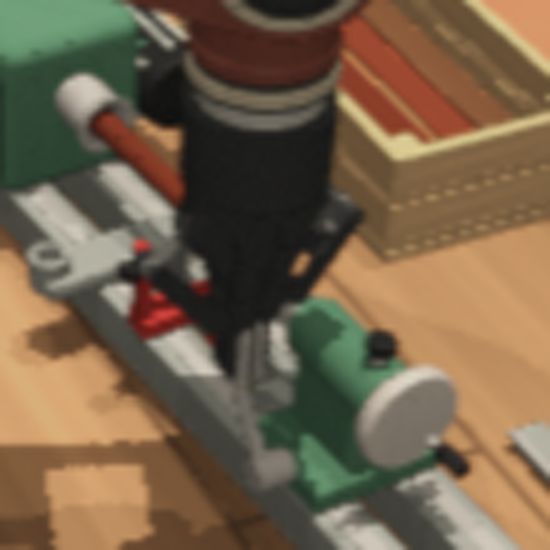

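The lever leans towards the headstock, fingers behind it; it stalled at the predicted stop position with 10.8 N. One more nudge, then back off and rise.

arm_command --rows '[[0,[-0.001,0.013,0],[0,0,0]],[0,[-0.001,0.013,0],[0,0,0]],[0,[-0.001,0.013,0],[0,0,0]]]'

```text
time: 20.3
tool_pos: [0.577, -0.1318, 0.119]
tool_rot: [0.004, 0.675, 0.738, -0.004]
contact_force: [0.8, -19.9, -0.9]
gripper_width: 0.003
grasp_force: 9.0
```

arm_command --rows '[[0,[0.003,-0.03,0],[0,0,0]],[0,[0.006,-0.08,0],[0,0,0]],[0,[0.006,-0.14,0.02],[0,0,0]],[0,[0,-0.16,0.12],[0,0,0]],[0,[0,-0.16,0.24],[0,0,0]],[0,[-0.1,-0.16,0.36],[0,0,0]],[0,[-0.22,-0.16,0.46],[0,0,0]],[0,[-0.34,-0.16,0.5],[0,0,0]],[0,[-0.46,-0.16,0.5],[0,0,0]],[0,[-0.58,-0.2,0.5],[0,0,0]],[0,[-0.6,-0.3,0.5],[0,0,0]],[0,[-0.6,-0.4,0.5],[0,0,0]]]'

```text
time: 21.3
tool_pos: [0.395, -0.2454, 0.2685]
tool_rot: [-0.0, 0.674, 0.738, 0.001]
contact_force: [0.7, -0.5, 0.8]
gripper_width: 0.0
grasp_force: 0.0
```

Run:
```python
from h import *
s=monitor.state(); print(s['tool_pos'],s['contact_force'])
b=grab('side');a=grab('top'); C=[]
for f,c0 in((a,W(-.06,-.107,.131)),(b,W(-.06,-.107,.131))):
    h=cv2.cvtColor(f['color'],cv2.COLOR_RGB2HSV); p=proj(f,c0).astype(int)
    m=((h[...,0]<6)|(h[...,0]>172))&(h[...,1]>150)&(h[...,2]>90)
    k=np.zeros_like(m);k[p[1]-13:p[1]+13,p[0]-13:p[0]+13]=1; v,u=np.nonzero(m&k); print(p,len(u),u.mean(),v.mean()); C.append((u.mean(),v.mean()))
X=L(tri(a,C[0],b,C[1])); print('ball',X,'lean deg vs pivot y=-.152',np.degrees(np.arctan2(X[1]+.152,X[2]-.067)))
C=[]
for f in(a,b):
    p=proj(f,W(0,-.06,.112)).astype(int); bx=(p[0]-14,p[1]-14,p[0]+14,p[1]+14)
    h=cv2.cvtColor(f['color'],cv2.COLOR_RGB2HSV)[bx[1]:bx[3],bx[0]:bx[2]]
    m=(h[...,0]>20)&(h[...,0]<40)&(h[...,1]>90)&(h[...,2]>110); v,u=np.nonzero(m)
    if len(u): q=(u.mean()+bx[0],v.mean()+bx[1]); print('brass',len(u),q,L(ray(f,*q,.115)))
B=cv2.resize(b['color'][180:290,320:430],None,fx=3.6,fy=3.6); A=cv2.resize(a['color'][140:250,270:380],None,fx=3.6,fy=3.6)
cv2.imwrite('pics/c11.png',np.hstack([A,B])[:,:,::-1])
```

```text
[ 0.3949986  -0.24538719  0.26847326] [ 0.74597497 -0.54730171  0.81164381]
[332 199] 39 333.43589743589746 199.07692307692307
[363 245] 192 359.9791666666667 241.30729166666666
ball [-0.06744319 -0.10629789  0.14857889] lean deg vs pivot y=-.152 29.25841223839898
brass 23 (np.float64(312.2173913043478), np.float64(179.6086956521739)) [ 0.0007688  -0.05661932  0.115     ]
brass 13 (np.float64(372.84615384615387), np.float64(233.3846153846154)) [ 0.00289508 -0.05814929  0.115     ]
```

Run:
```python
from h import *
a=dict(np.load('top.npz'));b=dict(np.load('side.npz'))
h=cv2.cvtColor(b['color'],cv2.COLOR_RGB2HSV); m=(((h[...,0]<6)|(h[...,0]>172))&(h[...,1]>150)&(h[...,2]>90)).astype(np.uint8)
m[:,:345]=0;m[:,385:]=0;m[:225]=0;m[270:]=0
k,l,st,ce=cv2.connectedComponentsWithStats(cv2.erode(m,np.ones((3,3))))
for i in range(1,k):
    X=L(tri(a,(333.4,199.1),b,ce[i])); print(st[i],ce[i],X,np.degrees(np.arctan2(X[1]+.152,X[2]-.067)))
```

```text
[349 236  20  13 120] [358.85       241.40833333] [-0.06879417 -0.1056933   0.14884965] 29.49914835354511
```

```bash
python3 -c "
from h import *
print(manip.job_done())"
```

```text
the job is handed in; nothing more can be done
None
```

The handle is seated in the cup and on the steady rest, the tailstock point is home in the ferrule, and the lever is pushed over to its stop. I handed the job in at about 21 s. The lever's final angle was judged from the stall at 20 N and a rough camera fix (about 30° lean). I also viewed 12 pictures, two over the limit of 10.

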